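# Move the seed samples on to their next instrument

### The job

All three instruments on the seed bench have finished, so move every sample on to its next reading: the round lidded dish from the balance to the light plate, the stoppered glass bottle from the light plate to the turntable, and the square box from the turntable to the balance, each standing upright in the middle. Only one sample goes on an instrument at a time, so first park one of them on the empty white tray; the containers must stay clean for weighing, so never stand them on the bench itself. Set each one down gently rather than letting it drop, keep the samples upright all the time, and leave the beaker, the steel check weight and the rubber blower where they are.

Things in the scene. Friction and masses are not known exactly. Their poses are not given: they have to be found in the camera images.
- dish: Sample: round, flat, clear lidded seed dish with a few brown seeds on a white paper disc, 60 mm across and 16 mm high, 40 to 70 g. Origin: centre of its underside; z up when upright. The lid stays on: grip it across its 60 mm outside. At the start it is on the balance.
- bottle: Sample: upright clear glass weighing bottle with brown round seeds and a glass knob stopper that stays in; body 40 mm across and 46 mm high, knob 18 mm across, 65 mm high in all, 65 to 110 g. Origin: centre of its underside; z up. At the start it is on the light plate.
- box: Sample: square clear specimen box with a white-rimmed lid that stays shut and pale seeds inside, 50 x 50 mm and 28 mm high, 50 to 85 g. Origin: centre of its underside; x and y square to its sides, z up. At the start it is on the turntable.
- balance: Compact laboratory balance, fixed: pale housing 150 mm wide (y) and 200 mm deep (x), with a dark display and keys at its front (-x) and a round steel pan 112 mm across. Origin: on the bench right below the middle of the pan; the pan's top is 58 mm above it, the housing under the pan 46 mm high, the front panel 40 mm. The pan does not sink.
- light_plate: Flat LED viewing plate, fixed: aluminium frame 150 x 150 mm with a white opal pane 120 x 120 mm in the middle. Origin: on the bench below the middle of the pane; the pane's top is 18 mm above it.
- turntable: Small photo turntable, fixed: black disc 124 mm across with white degree marks along its rim on a grey foot, a small grey control block at its front (-x). Origin: on the bench below the middle of the disc; the disc's top is 34 mm above it. The disc does not turn.
- tray: Parking place: shallow white square tray with a black outer edge, fixed, empty at the start, 164 x 164 mm outside, flat floor 144 x 144 mm inside a rim. Origin: on the bench below its middle; the floor's top is 12 mm above it, the rim's top 20 mm.
- beaker: Bystander: empty clear glass beaker, 45 mm across the lip and 58 mm high, loose. Origin: centre of its underside.
- weight: Bystander: polished steel check weight with a knob, 32 mm across and 45 mm high, 200 g, loose. Origin: centre of its underside.
- blower: Bystander: black rubber air blower standing on end, bulb 50 mm across, thin nozzle up to 95 mm high, loose. Origin: centre of its underside.

How it is judged (in metres and radians):
On the way:
1. one of the samples has been parked on the white tray: standing upright on its floor, at rest and let go (((horizontal distance between dish and tray below 0.065 m and z of dish in the frame of tray between 0.008 and 0.016 m and angle between dish's own z axis and vertical below 0.1 rad and linear speed of dish below 0.02 m/s and contact force between dish and the fingers below 0.1 N) or (horizontal distance between bottle and tray below 0.065 m and z of bottle in the frame of tray between 0.008 and 0.016 m and angle between bottle's own z axis and vertical below 0.1 rad and linear speed of bottle below 0.02 m/s and contact force between bottle and the fingers below 0.1 N) or (horizontal distance between box and tray below 0.065 m and z of box in the frame of tray between 0.008 and 0.016 m and angle between box's own z axis and vertical below 0.1 rad and linear speed of box below 0.02 m/s and contact force between box and the fingers below 0.1 N))), for 0.2 s.
At the end, for the whole second after the job is handed in: The dish stands on the light plate, the bottle on the turntable and the box on the balance pan, each upright (within 6 degrees), directly on that surface (height within 4 mm), its centre within 13 mm of the middle of the pane, disc or pan, let go and at rest (horizontal distance between dish and light_plate below 0.013 m and z of dish in the frame of light_plate between 0.014 and 0.022 m and angle between each of dish, bottle, box's own z axis and vertical below 0.1 rad and linear speed of each of dish, bottle, box below 0.02 m/s and contact force between each of dish, bottle, box and the fingers below 0.1 N and horizontal distance between bottle and turntable below 0.013 m and z of bottle in the frame of turntable between 0.03 and 0.038 m and horizontal distance between box and balance below 0.013 m and z of box in the frame of balance between 0.054 and 0.062 m); the robot touches nothing.
It fails at once if a sample is stood or dropped on the bench itself (height (world z) of any of dish, bottle, box below 0.006 m).
It fails at once if a sample is tipped by more than 35 degrees (angle between any of dish, bottle, box's own z axis and vertical above 0.6 rad).
It fails at once if a sample is let fall: it moves faster than 0.4 m/s while not held by the fingers ((linear speed of dish above 0.4 m/s and contact force between dish and the fingers below 0.05 N) or (linear speed of bottle above 0.4 m/s and contact force between bottle and the fingers below 0.05 N) or (linear speed of box above 0.4 m/s and contact force between box and the fingers below 0.05 N)).
It fails at once if two samples stand on one instrument together ((horizontal distance between each of dish, bottle and light_plate below 0.06 m and z of each of dish, bottle in the frame of light_plate below 0.023 m) or (horizontal distance between each of dish, box and light_plate below 0.06 m and z of each of dish, box in the frame of light_plate below 0.023 m) or (horizontal distance between each of bottle, box and light_plate below 0.06 m and z of each of bottle, box in the frame of light_plate below 0.023 m) or (horizontal distance between each of dish, bottle and turntable below 0.06 m and z of each of dish, bottle in the frame of turntable below 0.039 m) or (horizontal distance between each of dish, box and turntable below 0.06 m and z of each of dish, box in the frame of turntable below 0.039 m) or (horizontal distance between each of bottle, box and turntable below 0.06 m and z of each of bottle, box in the frame of turntable below 0.039 m) or (horizontal distance between each of dish, bottle and balance below 0.06 m and z of each of dish, bottle in the frame of balance below 0.063 m) or (horizontal distance between each of dish, box and balance below 0.06 m and z of each of dish, box in the frame of balance below 0.063 m) or (horizontal distance between each of bottle, box and balance below 0.06 m and z of each of bottle, box in the frame of balance below 0.063 m)).
It fails at once if the beaker, the check weight or the blower is shifted by more than 20 mm or tipped over (distance of any of beaker, weight, blower from where it was at the start of the episode above 0.02 m or angle between any of beaker, weight, blower's own z axis and vertical above 0.5 rad).
It also fails if it takes over 136 s, if anything falls off the work surface, if the arm or the gripper's body presses on something with over 40 N, if the wrist force passes 120 N, or if a joint passes its speed limit or range.

### The arm

A 6-joint arm with a two-finger parallel gripper is mounted at the origin on the work surface. World frame = base frame: x ahead of the robot, y to its left, z up, the work surface at z = 0. Lengths are in mm, angles in rad, forces in N, time in s.
With the tool pointing down it reaches from about 275 to 875 mm from the base axis. Payload 12.5 kg.
Tool frame: the origin (TCP) lies between the finger pads; the fingertips stand 17 mm ahead of it and the grasp point (between the pads) lies 2 mm behind it (r.nose_length is the distance from the TCP to the fingertips, in mm); z points along the fingers, y is the line along which they close (so a half turn about z gives the same grasp; the last joint's range is limited). The gripper opens to 85 mm and grips with 20 to 120 N. Pads are 22 mm wide; open, the fingers measure 114 mm over their backs; the gripper's body (76 mm by 85 mm) begins 54 mm behind the grasp point. The pads swing forward as they close: fully open they stand 13 mm farther back than shut.
Start: joints at [1.183, 0.351, 1.652, -0, 1.139, -0.085], TCP at [163.975, 524.973, 248.29] pointing down, gripper open.
Joint ranges: [-2.75, 2.75], [-0.79, 2.1], [0.01, 2.65], [-1.57, 4.71], [0.07, 3.14], [-2.87, 2.87]. Speed limits (rad/s): [2.22, 2.22, 2.79, 3.14, 3.14, 3.14].

### API

Orientations are given as a unit quaternion [w, x, y, z].
In Python, from cell import status, optics, order, recognise, r gives the robot as it stands. The module is installed in compiled form; this text tells all that it offers.
- The arm moves only by the tool play_rows, never from a script. Its argument "series" is a list of rows, each an object with "offset": the shift along the tool's x, y, z in mm, a list of three; "dr": the turn, a rotation vector about the tool's x, y, z in degrees, a list of three; "fingers": the opening, from 0 (shut) to 1 (fully open). In form: [{"offset": [x, y, z], "dr": [wx, wy, wz], "fingers": fingers}, ...]. A call has exactly 5 rows; each row shifts and turns the commanded pose from where the row before left it, along the tool's axes as they then stand; what a row does not reach is not made up. A row lasts 1/12 s, in which the tool goes at most 41.7 mm and 7.16 degrees, less where a joint would pass 70% of its speed; a pose out of reach is approached as far as the arm can. A call is refused whole if a number of a shift passes 41.7 or a number of a turn 7.16, either way. A call with a gripper value outside its range is refused whole. The fingers move at their own pace and stop on an object; the grip force is fixed at half the most. Time passes only in rows, so rows that do not move let the fingers close, or fill a call up. It gives the time, the measured TCP pose, the force, the opening and the grip force at its end, in the units of the state.
- status.observe(): the state, without advancing time (a new reading comes with each control period).
- optics.get_image(name): name is "scene" or "top" or "wrist"; returns the picture (384x512x3 uint8, red, green, blue); there is no depth.
- optics.get_calibration(name): a dict with "fx", "fy", "cx", "cy" (pixels), "D" ([k1, k2, p1, p2, k3] as OpenCV has them; the pictures are not rectified), "extrinsics" (4x4, takes a point from camera to world coordinates); the wrist camera has in their place "hand_eye" (4x4, takes a point from camera to tool coordinates, whose origin is the TCP and whose axes are the flange's). Camera axes: x right, y down, z forward; pixel columns grow to the right and rows downward; lengths in mm; the calibration is good to about 2 mm. A picture is of the moment at which its call begins: read the wrist's pose just before it. get_calibration takes no time and is no camera call.
- order.job_done(): hands the job in; it is judged then, once.
Trained networks look in the newest picture that a camera, given by its name, has taken for a name from the list of things; names that differ only in an ending like _2 or _b are one class to them, and where a whole thing is asked for, a point or a joint stands for the part that bears it (a point fixed in the world has none). Each returns a list of dicts, best first, with "p" (0 to 1); they miss things now and then, are a little off and sometimes report something else, mostly with a low value. They report only what shows in the picture. A call takes as long as a camera call.
- recognise(target, camera): "xyz" ([x, y, z] in mm, in world coordinates, good to about 4 mm: the middle of the surface that is visible of it).
The state is a dict: "clock": time; "joint_positions": joint angles; "dq": joint speeds; "joint_torque": joint torques, N m; "tcp_pos": TCP position; "eef_rot": TCP orientation; "ft_force": force on the tool from outside, world axes, zero at the start; "ft_torque": the same for the moment, N m; "finger_gap": finger opening in mm; "finger_force": force on a finger pad.
Only numpy, scipy, OpenCV 4.12 (cv2) and the standard library are available. Lean on these libraries where they do the work, as an engineer would, in place of code of your own. Each camera call takes 0.05 s, during which the arm holds its last target. There are 200 camera calls.

## Working session

There is one attempt and no reset: what is moved stays moved. The work goes in short steps, Python scripts to look and compute and a tool call to move; the robot and the scene stay as the last step left them, time stands still between calls to the robot, and variables do not carry over. Pictures are saved under pics/ and viewed, at most 16 in all, crops included, and the job is handed in when it is done.

Besides the shell and the picture viewer there is one more tool, called after "Request:" as name(argument=value, ...) on one line, values as JSON. play_rows: Moves the arm, as the interface text tells. Its arguments: {"type":"object","properties":{"series":{"type":"array","items":{"type":"object","properties":{"offset":{"type":"array","items":{"type":"number"}},"dr":{"type":"array","items":{"type":"number"}},"fingers":{"type":"number"}}}}},"required":["series"]}

```bash
mkdir -p pics
python3 - <<'E'
from cell import status, optics, order, recognise, r
import cv2,numpy as np
s=status.observe();print(s['clock'],s['tcp_pos'],s['eef_rot'],s['finger_gap'],r.nose_length)
for c in ['top','scene']:
    cv2.imwrite(f'pics/{c}0.png',optics.get_image(c)[...,::-1])
    k=optics.get_calibration(c);print(c,k['fx'],np.round(k['extrinsics'],3).tolist())
    for t in ['dish','bottle','box','balance','light_plate','turntable','tray','beaker','weight','blower']:
        print(c,t,[(np.round(d['xyz']).tolist(),round(d['p'],2)) for d in recognise(t,c)[:2]])
print(np.round(optics.get_calibration('wrist')['hand_eye'],3).tolist())
print(status.observe()['clock'])
E
```

```text
0.0 [163.87031079 524.68821428 247.76709997] [-1.33186714e-04  1.50822263e-01  9.88560727e-01 -5.62632413e-04] 85.39576989548603 17.0
top 386.35269224728603 [[0.013, -0.987, 0.163, 375.598], [-1.0, -0.014, -0.007, 15.259], [0.009, -0.163, -0.987, 1026.725], [0.0, 0.0, 0.0, 1.0]]
top dish [([439.0, 383.0, 77.0], 0.96)]
top bottle [([572.0, 160.0, 63.0], 0.69)]
top box [([572.0, -156.0, 62.0], 0.63), ([439.0, 384.0, 73.0], 0.42)]
top balance [([395.0, 368.0, 46.0], 0.93)]
top light_plate [([576.0, 151.0, 17.0], 0.68)]
top turntable [([558.0, -145.0, 28.0], 0.87)]
top tray []
top beaker [([622.0, 339.0, 26.0], 0.91), ([585.0, 3.0, 27.0], 0.24)]
top weight []
top blower [([621.0, -327.0, 52.0], 0.73)]
scene 374.89623407289974 [[-0.241, 0.542, -0.805, 1379.566], [0.971, 0.139, -0.196, 228.895], [0.006, -0.829, -0.559, 658.349], [0.0, 0.0, 0.0, 1.0]]
scene dish [([448.0, 377.0, 72.0], 0.84), ([588.0, 163.0, 54.0], 0.68)]
scene bottle [([590.0, 162.0, 52.0], 0.89)]
scene box [([589.0, -157.0, 60.0], 0.63)]
scene balance [([477.0, 379.0, 41.0], 0.81)]
scene light_plate [([614.0, 153.0, 19.0], 0.64), ([603.0, 10.0, 26.0], 0.29)]
scene turntable [([609.0, -134.0, 30.0], 0.76)]
scene tray [([443.0, -392.0, 11.0], 0.8)]
scene beaker [([629.0, 340.0, 36.0], 0.8), ([590.0, -157.0, 60.0], 0.22)]
scene weight [([607.0, -134.0, 32.0], 0.71), ([599.0, 10.0, 24.0], 0.57)]
scene blower [([642.0, -326.0, 45.0], 0.81)]
[[-0.0, -0.951, -0.31, 79.225], [1.0, -0.0, -0.001, -0.241], [0.001, -0.31, 0.951, -125.606], [0.0, 0.0, 0.0, 1.0]]
1.1
```

View pics/top0.png

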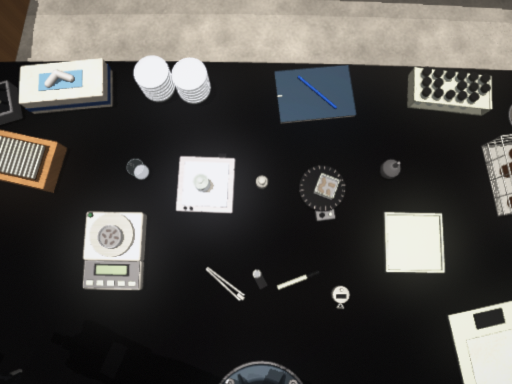

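View pics/scene0.png

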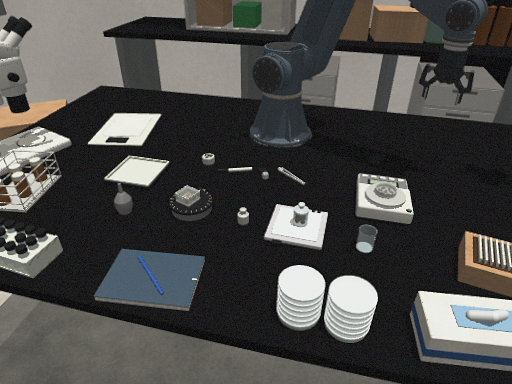

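The top view shows the balance at (114,235), the light plate with the bottle at (207,185) and the turntable with the box at (322,187). The tray is at (414,242), the beaker at (138,168), the weight at (262,182) and the blower at (391,169). The scene view agrees. Next I refine the centres.

```bash
cat > h.py <<'E'
import cv2,numpy as np
from scipy.spatial.transform import Rotation as R
from cell import status, optics, recognise
def T(cam):
    k=optics.get_calibration(cam)
    K=np.array([[k['fx'],0,k['cx']],[0,k['fy'],k['cy']],[0,0,1.]])
    if cam=='wrist':
        s=status.observe();w,x,y,z=s['eef_rot'];M=np.eye(4);M[:3,:3]=R.from_quat([x,y,z,w]).as_matrix();M[:3,3]=s['tcp_pos']
        E=M@np.array(k['hand_eye'])
    else: E=np.array(k['extrinsics'])
    return K,np.array(k['D'],float),E
def back(px,z,c):
    K,D,E=c
    p=cv2.undistortPoints(np.array(px,float).reshape(-1,1,2),K,D).reshape(-1,2)
    d=np.c_[p,np.ones(len(p))]@E[:3,:3].T
    return E[:3,3]+d*((z-E[2,3])/d[:,2])[:,None]
def proj(P,c):
    K,D,E=c;I=np.linalg.inv(E)
    return cv2.projectPoints(np.array(P,float).reshape(-1,1,3),cv2.Rodrigues(I[:3,:3])[0],I[:3,3],K,D)[0].reshape(-1,2)
def circ(x,y,z,r): 
    a=np.linspace(0,2*np.pi,73);return np.c_[x+r*np.cos(a),y+r*np.sin(a),z+0*a]
def sq(x,y,z,h,deg=0):
    a=np.radians(deg);p=np.array([[1,1],[-1,1],[-1,-1],[1,-1],[1,1]])*h@np.array([[np.cos(a),np.sin(a)],[-np.sin(a),np.cos(a)]])
    return np.c_[p+[x,y],np.full(5,z)]
def draw(img,c,shapes,name,roi=None,s=3):
    u,v,w,h=roi or (0,0,512,384)
    o=cv2.resize(img[v:v+h,u:u+w,::-1],None,fx=s,fy=s,interpolation=cv2.INTER_CUBIC)
    for i,P in enumerate(shapes):
        q=(proj(P,c)-[u,v]+.5)*s
        cv2.polylines(o,[np.round(q).astype(int)],False,[(0,0,255),(0,255,0),(255,128,0),(0,255,255)][i%4],1,cv2.LINE_AA)
    cv2.imwrite('pics/'+name,o)
E
python3 - <<'E'
from h import *
c=T('top');im=optics.get_image('top');g=cv2.cvtColor(im,cv2.COLOR_RGB2GRAY)
def comp(u,v,rad,th,z,lab):
    m=np.zeros_like(g);m[v-rad:v+rad,u-rad:u+rad]=(g[v-rad:v+rad,u-rad:u+rad]>th)*255
    cs,_=cv2.findContours(m,cv2.RETR_EXTERNAL,cv2.CHAIN_APPROX_NONE);k=max(cs,key=cv2.contourArea).reshape(-1,2)
    P=back(k,z,c)[:,:2].astype(np.float32);(x,y),(w,h),a=cv2.minAreaRect(P);print(lab,round(x,1),round(y,1),round(w),round(h),round(a,1));return x,y,a
t=comp(414,242,40,100,20,'tray');l=comp(207,185,40,100,18,'plate');b=comp(114,250,48,90,43,'balance')
m=np.zeros_like(g);m[158:212,294:350]=g[158:212,294:350]
m[205:]=0
pts=np.argwhere(m>70)[:,::-1];P=back(pts,34,c)[:,:2];h=cv2.convexHull(P.astype(np.float32));print('tt',cv2.minEnclosingCircle(h))
x,y=back([[108.5,236]],58,c)[0][:2];print('pan',x,y)
(X,Y),_=cv2.minEnclosingCircle(h)
draw(im,c,[sq(*t[:2],20,82,t[2]),sq(*l[:2],18,75,l[2]),circ(x,y,58,56),circ(X,Y,34,62),circ(l[0],l[1],18,3),circ(439,383,74,30)],'ov.png',(80,140,370,160),2.1)
draw(im,c,[sq(*l[:2],18,75,l[2]),circ(x,y,58,56),circ(439,383,74,30)],'ov1.png',(80,150,160,150),5)
E
```

```text
tray 436.1 -398.8 158 157 89.6
plate 583.8 154.1 151 151 88.5
balance 404.5 380.6 198 156 0.1
tt ((575.7821044921875, -154.6517791748047), 58.851417541503906)
pan 438.0622869286956 388.4949807870508
```

View pics/ov.png

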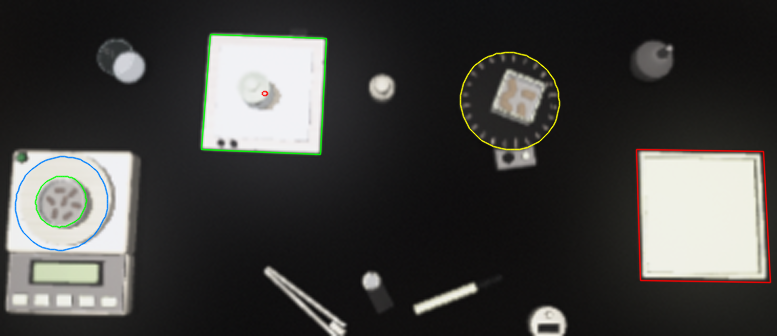

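View pics/ov1.png

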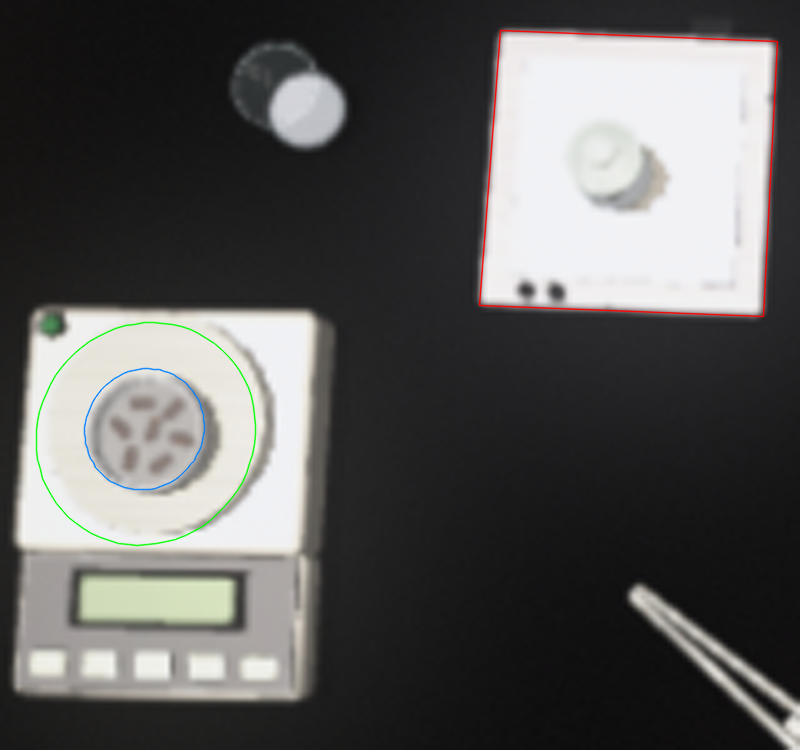

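The overlays fit the tray, light plate and turntable. The pan's true centre lies about 5 mm to the right of my circle, near pixel (111.4, 235.6). Next I align the tool with the world axes and move above the balance.

Request:
play_rows(series=[{"offset":[0,0,0],"dr":[0,0,-5.8],"fingers":1},{"offset":[0,0,0],"dr":[0,0,-5.8],"fingers":1},{"offset":[0,0,0],"dr":[0,0,-5.8],"fingers":1},{"offset":[0,0,0],"dr":[0,0,0],"fingers":1},{"offset":[0,0,0],"dr":[0,0,0],"fingers":1}])

```text
clock: 1.57
tcp_pos: [164.0, 525.0, 248.3]
eef_rot: [-0.0, 0.001, 1.0, 0.0]
ft_force: [-0.9, -0.4, -0.6]
finger_gap: 85.5
finger_force: 0.0
```

Request:
play_rows(series=[{"offset":[-34,-18,0],"dr":[0,0,0],"fingers":1},{"offset":[-34,-18,0],"dr":[0,0,0],"fingers":1},{"offset":[-34,-18,0],"dr":[0,0,0],"fingers":1},{"offset":[-34,-18,0],"dr":[0,0,0],"fingers":1},{"offset":[-34,-18,0],"dr":[0,0,0],"fingers":1}])

```text
clock: 1.98
tcp_pos: [335.5, 434.1, 248.5]
eef_rot: [0.0, 0.001, 1.0, 0.0]
ft_force: [0.1, 1.4, 0.2]
finger_gap: 85.5
finger_force: 0.0
```

Request:
play_rows(series=[{"offset":[-34,-18,0],"dr":[0,0,0],"fingers":1},{"offset":[-34,-18,0],"dr":[0,0,0],"fingers":1},{"offset":[-34,-18,0],"dr":[0,0,0],"fingers":1},{"offset":[0,0,0],"dr":[0,0,0],"fingers":1},{"offset":[0,0,0],"dr":[0,0,0],"fingers":1}])

```text
clock: 2.4
tcp_pos: [437.4, 380.2, 248.0]
eef_rot: [-0.0, 0.003, 1.0, -0.0]
ft_force: [-1.0, 0.2, 0.3]
finger_gap: 85.5
finger_force: 0.0
```

Run:
```python
from h import *
c=T('wrist');im=optics.get_image('wrist')
print([(np.round(d['xyz'],1).tolist(),round(d['p'],2)) for d in recognise('dish','wrist')],status.observe()['tcp_pos'])
cv2.imwrite('pics/w_raw.png',im[...,::-1])
draw(im,c,[circ(441,383,58,56),circ(439,383,74,30)],'w1.png',None,1.5)
```

```text
[([434.3, 381.9, 73.9], 0.76)] [435.54739779 381.43977448 248.1466755 ]
```

View pics/w1.png

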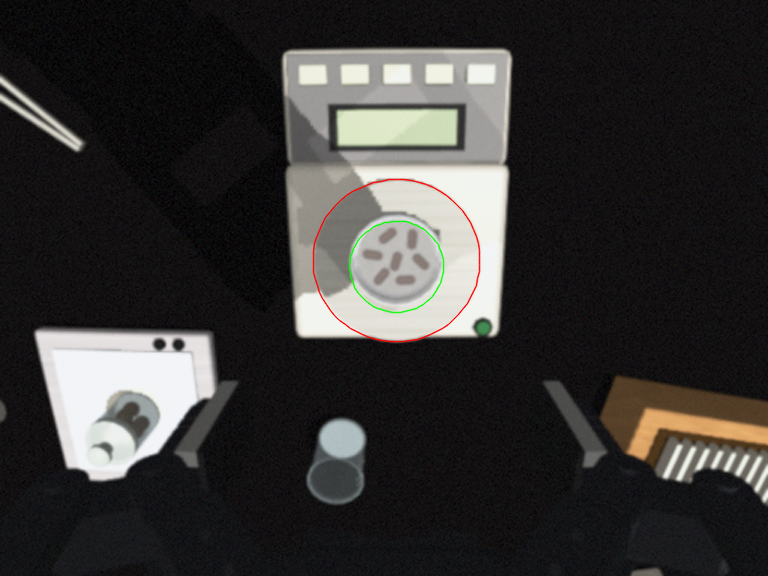

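The lid's centre is at (397,259) in this 1.5x view, which puts the dish near x 435, y 382. The pan is around it. I descend onto it.

Request:
play_rows(series=[{"offset":[0,1,36],"dr":[0,0,0],"fingers":1},{"offset":[0,0,36],"dr":[0,0,0],"fingers":1},{"offset":[0,0,36],"dr":[0,0,0],"fingers":1},{"offset":[0,0,36],"dr":[0,0,0],"fingers":1},{"offset":[0,0,12],"dr":[0,0,0],"fingers":1}])

```text
clock: 2.92
tcp_pos: [433.0, 381.7, 88.0]
eef_rot: [-0.003, -0.001, 1.0, -0.002]
ft_force: [-0.1, 0.1, -0.7]
finger_gap: 85.1
finger_force: 0.0
```

Request:
play_rows(series=[{"offset":[0,0,8],"dr":[0,0,0],"fingers":1},{"offset":[0,0,6],"dr":[0,0,0],"fingers":1},{"offset":[0,0,4],"dr":[0,0,0],"fingers":1},{"offset":[0,0,0],"dr":[0,0,0],"fingers":1},{"offset":[0,0,0],"dr":[0,0,0],"fingers":1}])

```text
clock: 3.33
tcp_pos: [436.6, 382.7, 75.5]
eef_rot: [0.001, -0.0, 1.0, 0.001]
ft_force: [-0.9, 0.3, -0.3]
finger_gap: 85.5
finger_force: 0.0
```

Request:
play_rows(series=[{"offset":[0,0,0],"dr":[0,0,0],"fingers":0.5},{"offset":[0,0,0],"dr":[0,0,0],"fingers":0.5},{"offset":[0,0,0],"dr":[0,0,0],"fingers":0.5},{"offset":[0,0,0],"dr":[0,0,0],"fingers":0.5},{"offset":[0,0,0],"dr":[0,0,0],"fingers":0.5}])

```text
clock: 3.75
tcp_pos: [436.5, 382.5, 75.7]
eef_rot: [0.001, -0.0, 1.0, 0.0]
ft_force: [-3.5, -1.0, 12.7]
finger_gap: 57.6
finger_force: 62.4
```

Request:
play_rows(series=[{"offset":[0,0,-4],"dr":[0,0,0],"fingers":0.5},{"offset":[0,0,-6],"dr":[0,0,0],"fingers":0.5},{"offset":[0,0,-10],"dr":[0,0,0],"fingers":0.5},{"offset":[0,0,-20],"dr":[0,0,0],"fingers":0.5},{"offset":[0,0,-20],"dr":[0,0,0],"fingers":0.5}])

```text
clock: 4.17
tcp_pos: [435.9, 382.0, 135.3]
eef_rot: [-0.0, -0.0, 1.0, -0.0]
ft_force: [0.1, 0.1, -1.2]
finger_gap: 57.6
finger_force: 64.0
```

Request:
play_rows(series=[{"offset":[0,0,-25],"dr":[0,0,0],"fingers":0.5},{"offset":[0,0,-25],"dr":[0,0,0],"fingers":0.5},{"offset":[0,0,-20],"dr":[0,0,0],"fingers":0.5},{"offset":[0,-10,-10],"dr":[0,0,0],"fingers":0.5},{"offset":[0,-20,0],"dr":[0,0,0],"fingers":0.5}])

```text
clock: 4.58
tcp_pos: [436.8, 353.1, 217.0]
eef_rot: [0.002, -0.001, 1.0, 0.001]
ft_force: [0.6, -0.5, -0.4]
finger_gap: 57.6
finger_force: 64.0
```

Request:
play_rows(series=[{"offset":[0,-38,0],"dr":[0,0,0],"fingers":0.5},{"offset":[0,-38,0],"dr":[0,0,0],"fingers":0.5},{"offset":[0,-38,0],"dr":[0,0,0],"fingers":0.5},{"offset":[0,-38,0],"dr":[0,0,0],"fingers":0.5},{"offset":[0,-38,0],"dr":[0,0,0],"fingers":0.5}])

```text
clock: 5.0
tcp_pos: [435.4, 160.0, 214.2]
eef_rot: [-0.0, -0.001, 1.0, -0.0]
ft_force: [0.2, -0.3, -0.3]
finger_gap: 57.9
finger_force: 64.1
```

Request:
play_rows(series=[{"offset":[0,-38,0],"dr":[0,0,0],"fingers":0.5},{"offset":[0,-38,0],"dr":[0,0,0],"fingers":0.5},{"offset":[0,-38,0],"dr":[0,0,0],"fingers":0.5},{"offset":[0,-38,0],"dr":[0,0,0],"fingers":0.5},{"offset":[0,-38,0],"dr":[0,0,0],"fingers":0.5}])

```text
clock: 5.42
tcp_pos: [435.4, -29.9, 214.4]
eef_rot: [-0.0, -0.0, 1.0, -0.0]
ft_force: [0.5, 0.6, -0.8]
finger_gap: 57.4
finger_force: 64.1
```

Request:
play_rows(series=[{"offset":[0,-38,0],"dr":[0,0,0],"fingers":0.5},{"offset":[0,-38,0],"dr":[0,0,0],"fingers":0.5},{"offset":[0,-38,0],"dr":[0,0,0],"fingers":0.5},{"offset":[0,-38,0],"dr":[0,0,0],"fingers":0.5},{"offset":[0,-38,0],"dr":[0,0,0],"fingers":0.5}])

```text
clock: 5.83
tcp_pos: [435.4, -219.9, 214.3]
eef_rot: [-0.0, -0.0, 1.0, 0.0]
ft_force: [1.6, -0.7, -0.1]
finger_gap: 57.7
finger_force: 64.1
```

Request:
play_rows(series=[{"offset":[0,-38,0],"dr":[0,0,0],"fingers":0.5},{"offset":[0,-38,0],"dr":[0,0,0],"fingers":0.5},{"offset":[0,-38,0],"dr":[0,0,0],"fingers":0.5},{"offset":[0,-26,0],"dr":[0,0,0],"fingers":0.5},{"offset":[0,-12,0],"dr":[0,0,0],"fingers":0.5}])

```text
clock: 6.25
tcp_pos: [435.5, -372.8, 214.0]
eef_rot: [-0.0, 0.001, 1.0, -0.0]
ft_force: [-0.7, -0.5, -0.9]
finger_gap: 57.5
finger_force: 64.1
```

Request:
play_rows(series=[{"offset":[0,-18,0],"dr":[0,0,0],"fingers":0.5},{"offset":[0,-8,20],"dr":[0,0,0],"fingers":0.5},{"offset":[0,0,35],"dr":[0,0,0],"fingers":0.5},{"offset":[0,0,35],"dr":[0,0,0],"fingers":0.5},{"offset":[0,0,30],"dr":[0,0,0],"fingers":0.5}])

```text
clock: 6.67
tcp_pos: [435.9, -394.8, 92.4]
eef_rot: [-0.0, -0.0, 1.0, 0.001]
ft_force: [0.5, -0.8, -1.2]
finger_gap: 57.2
finger_force: 64.1
```

Request:
play_rows(series=[{"offset":[0,0,25],"dr":[0,0,0],"fingers":0.5},{"offset":[0,0,20],"dr":[0,0,0],"fingers":0.5},{"offset":[0,0,8],"dr":[0,0,0],"fingers":0.5},{"offset":[0,0,3],"dr":[0,0,0],"fingers":0.5},{"offset":[0,0,1],"dr":[0,0,0],"fingers":0.5}])

```text
clock: 7.08
tcp_pos: [436.8, -395.6, 37.6]
eef_rot: [-0.0, -0.001, 1.0, 0.0]
ft_force: [-0.0, 0.2, -0.4]
finger_gap: 57.6
finger_force: 64.1
```

Request:
play_rows(series=[{"offset":[0,0,1],"dr":[0,0,0],"fingers":0.5},{"offset":[0,0,1],"dr":[0,0,0],"fingers":0.5},{"offset":[0,0,1],"dr":[0,0,0],"fingers":0.5},{"offset":[0,0,1],"dr":[0,0,0],"fingers":0.5},{"offset":[0,0,0],"dr":[0,0,0],"fingers":0.5}])

```text
clock: 7.5
tcp_pos: [436.8, -395.9, 33.5]
eef_rot: [0.0, -0.0, 1.0, -0.0]
ft_force: [0.2, -0.2, -0.9]
finger_gap: 57.3
finger_force: 64.1
```

Request:
play_rows(series=[{"offset":[0,0,1],"dr":[0,0,0],"fingers":0.5},{"offset":[0,0,1],"dr":[0,0,0],"fingers":0.5},{"offset":[0,0,0.5],"dr":[0,0,0],"fingers":0.5},{"offset":[0,0,0],"dr":[0,0,0],"fingers":0.5},{"offset":[0,0,0],"dr":[0,0,0],"fingers":0.5}])

```text
clock: 7.92
tcp_pos: [436.7, -395.8, 30.7]
eef_rot: [-0.0, -0.0, 1.0, 0.0]
ft_force: [-0.2, -0.2, -0.6]
finger_gap: 57.2
finger_force: 64.1
```

Request:
play_rows(series=[{"offset":[0,0,0.5],"dr":[0,0,0],"fingers":0.5},{"offset":[0,0,0.5],"dr":[0,0,0],"fingers":0.5},{"offset":[0,0,0],"dr":[0,0,0],"fingers":0.5},{"offset":[0,0,0],"dr":[0,0,0],"fingers":0.5},{"offset":[0,0,0],"dr":[0,0,0],"fingers":0.5}])

```text
clock: 8.33
tcp_pos: [436.8, -395.8, 29.8]
eef_rot: [0.0, -0.0, 1.0, -0.0]
ft_force: [-0.6, 0.4, 1.4]
finger_gap: 57.5
finger_force: 64.5
```

Contact begins here, so I press 0.7 mm more and release.

Request:
play_rows(series=[{"offset":[0,0,0.4],"dr":[0,0,0],"fingers":0.5},{"offset":[0,0,0.3],"dr":[0,0,0],"fingers":0.5},{"offset":[0,0,0],"dr":[0,0,0],"fingers":0.5},{"offset":[0,0,0],"dr":[0,0,0],"fingers":0.75},{"offset":[0,0,0],"dr":[0,0,0],"fingers":0.85}])

```text
clock: 8.75
tcp_pos: [436.8, -395.8, 29.1]
eef_rot: [0.0, -0.0, 1.0, -0.0]
ft_force: [-1.0, -0.6, -0.0]
finger_gap: 72.0
finger_force: 0.0
```

Request:
play_rows(series=[{"offset":[0,0,0],"dr":[0,0,0],"fingers":1},{"offset":[0,0,0],"dr":[0,0,0],"fingers":1},{"offset":[0,0,0],"dr":[0,0,0],"fingers":1},{"offset":[0,0,0],"dr":[0,0,0],"fingers":1},{"offset":[0,0,-4],"dr":[0,0,0],"fingers":1}])

```text
clock: 9.17
tcp_pos: [436.5, -395.5, 32.6]
eef_rot: [-0.0, -0.0, 1.0, 0.0]
ft_force: [0.2, 0.0, 0.1]
finger_gap: 85.2
finger_force: 0.0
```

Request:
play_rows(series=[{"offset":[0,0,-15],"dr":[0,0,0],"fingers":1},{"offset":[0,0,-40],"dr":[0,0,0],"fingers":1},{"offset":[0,0,-40],"dr":[0,0,0],"fingers":1},{"offset":[0,0,-40],"dr":[0,0,0],"fingers":1},{"offset":[0,0,-41],"dr":[0,0,0],"fingers":1}])

```text
clock: 9.58
tcp_pos: [436.5, -395.4, 211.2]
eef_rot: [-0.0, -0.0, 1.0, 0.0]
ft_force: [0.1, -0.3, -0.4]
finger_gap: 85.6
finger_force: 0.0
```

Request:
play_rows(series=[{"offset":[0,0,-40],"dr":[0,0,0],"fingers":1},{"offset":[-20,35,0],"dr":[0,0,0],"fingers":1},{"offset":[-20,35,0],"dr":[0,0,0],"fingers":1},{"offset":[-20,35,0],"dr":[0,0,0],"fingers":1},{"offset":[-20,35,0],"dr":[0,0,0],"fingers":1}])

```text
clock: 10.0
tcp_pos: [517.1, -254.1, 249.7]
eef_rot: [0.0, -0.0, 1.0, -0.0]
ft_force: [1.2, 0.4, 0.4]
finger_gap: 85.1
finger_force: 0.0
```

Request:
play_rows(series=[{"offset":[-20,35,0],"dr":[0,0,0],"fingers":1},{"offset":[-20,35,0],"dr":[0,0,0],"fingers":1},{"offset":[-15,30,0],"dr":[0,0,0],"fingers":1},{"offset":[0,0,0],"dr":[0,0,0],"fingers":1},{"offset":[0,0,0],"dr":[0,0,0],"fingers":1}])

```text
clock: 10.42
tcp_pos: [572.0, -154.1, 249.2]
eef_rot: [-0.0, -0.002, 1.0, -0.0]
ft_force: [-0.3, -0.7, -0.1]
finger_gap: 85.3
finger_force: 0.0
```

Run:
```python
from h import *
c=T('wrist');im=optics.get_image('wrist')
for t in ['box','turntable']: print([(np.round(d['xyz'],1).tolist(),round(d['p'],2)) for d in recognise(t,'wrist')])
ct=T('top');it=optics.get_image('top')
for t in ['box','dish','tray']: print([(np.round(d['xyz'],1).tolist(),round(d['p'],2)) for d in recognise(t,'top')])
cv2.imwrite('pics/w2r.png',im[...,::-1]);cv2.imwrite('pics/t2r.png',it[...,::-1])
draw(im,c,[circ(575,-155,34,62),sq(572,-156,62,25,70)],'w2.png',None,1.5)
```

```text
[([573.3, -155.9, 62.7], 0.86)]
[([555.1, -148.2, 36.8], 0.82)]
[]
[([439.3, -397.9, 25.7], 0.82)]
[([431.0, -441.7, 12.2], 0.77)]
```

View pics/w2.png

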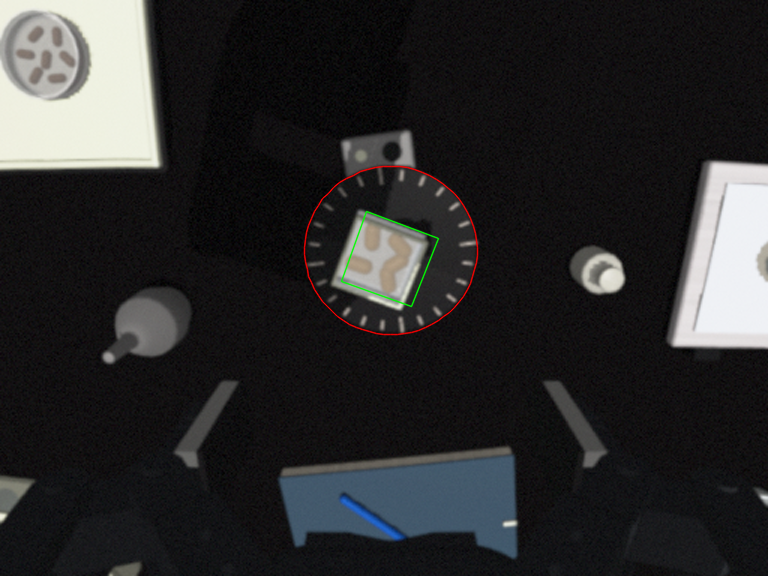

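The turntable circle fits (575,-155). The box seems to sit left of the green square, so I zoom in.

Run:
```python
from h import *
c=T('wrist');im=cv2.imread('pics/w2r.png')[...,::-1]
print(back(np.array([[357,211],[428,238],[403,308],[333,285]])/1.5-.2,62,c).round(1))
draw(im,c,[sq(572,-161,62,25,70),sq(572,-161,34,25,70)],'w3.png',(200,120,110,100),6)
```

```text
[[ 539.2 -178.6   62. ]
 [ 556.8 -132.5   62. ]
 [ 605.5 -148.5   62. ]
 [ 589.  -195.8   62. ]]
```

View pics/w3.png

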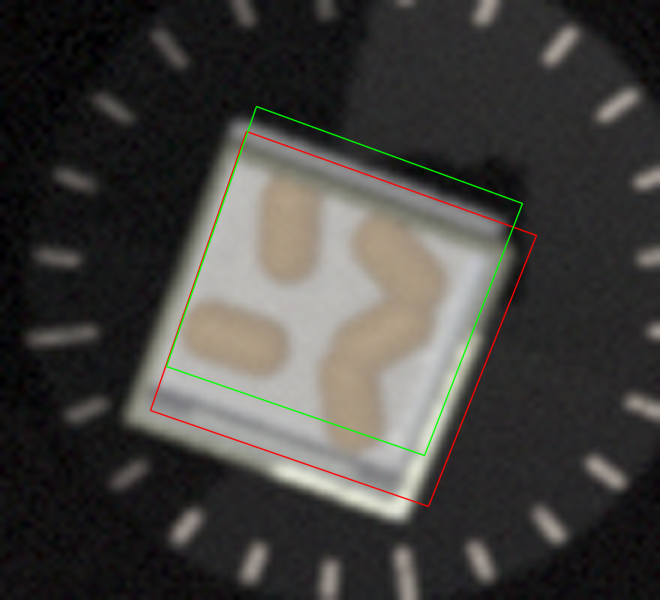

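The lid lies at about (573.5,-163), turned about 70.5°, and both edges are 50 mm as expected. I shift, turn the tool and descend.

Request:
play_rows(series=[{"offset":[-2,-8,0],"dr":[0,0,0],"fingers":1},{"offset":[0,0,20],"dr":[0,0,6.5],"fingers":1},{"offset":[0,0,30],"dr":[0,0,6.5],"fingers":1},{"offset":[0,0,30],"dr":[0,0,6.5],"fingers":1},{"offset":[0,0,30],"dr":[0,0,0],"fingers":1}])

```text
clock: 11.18
tcp_pos: [573.6, -164.6, 138.1]
eef_rot: [0.0, 0.173, 0.985, -0.0]
ft_force: [0.7, -0.2, -0.5]
finger_gap: 85.5
finger_force: 0.0
```

Request:
play_rows(series=[{"offset":[0,0,30],"dr":[0,0,0],"fingers":1},{"offset":[0,0,25],"dr":[0,0,0],"fingers":1},{"offset":[0,0,16],"dr":[0,0,0],"fingers":1},{"offset":[0,0,8],"dr":[0,0,0],"fingers":1},{"offset":[0,0,4],"dr":[0,0,0],"fingers":1}])

```text
clock: 11.6
tcp_pos: [573.2, -164.2, 55.0]
eef_rot: [-0.001, 0.169, 0.986, 0.0]
ft_force: [0.2, -0.1, 0.5]
finger_gap: 85.3
finger_force: 0.0
```

Request:
play_rows(series=[{"offset":[0,0,0],"dr":[0,0,0],"fingers":0.4},{"offset":[0,0,0],"dr":[0,0,0],"fingers":0.4},{"offset":[0,0,0],"dr":[0,0,0],"fingers":0.4},{"offset":[0,0,0],"dr":[0,0,0],"fingers":0.4},{"offset":[0,0,0],"dr":[0,0,0],"fingers":0.4}])

```text
clock: 12.02
tcp_pos: [574.4, -164.0, 57.6]
eef_rot: [0.001, 0.169, 0.986, -0.0]
ft_force: [-0.6, -0.1, 6.0]
finger_gap: 48.7
finger_force: 63.1
```

Request:
play_rows(series=[{"offset":[0,0,-5],"dr":[0,0,0],"fingers":0.4},{"offset":[0,0,-15],"dr":[0,0,0],"fingers":0.4},{"offset":[0,0,-30],"dr":[0,0,0],"fingers":0.4},{"offset":[0,0,-35],"dr":[0,0,-6.5],"fingers":0.4},{"offset":[0,0,-35],"dr":[0,0,-6.5],"fingers":0.4}])

```text
clock: 12.43
tcp_pos: [573.2, -163.5, 177.9]
eef_rot: [-0.0, 0.054, 0.999, 0.0]
ft_force: [0.4, 0.1, -0.1]
finger_gap: 48.7
finger_force: 62.3
```

Request:
play_rows(series=[{"offset":[0,0,-30],"dr":[0,0,-6.5],"fingers":0.4},{"offset":[0,0,0],"dr":[0,0,0],"fingers":0.4},{"offset":[4,18,0],"dr":[0,0,0],"fingers":0.4},{"offset":[9,36,0],"dr":[0,0,0],"fingers":0.4},{"offset":[9,36,0],"dr":[0,0,0],"fingers":0.4}])

```text
clock: 12.85
tcp_pos: [551.0, -73.3, 206.3]
eef_rot: [0.0, 0.001, 1.0, -0.0]
ft_force: [0.2, -0.3, -1.4]
finger_gap: 48.4
finger_force: 62.3
```

Request:
play_rows(series=[{"offset":[9,36,0],"dr":[0,0,0],"fingers":0.4},{"offset":[9,36,0],"dr":[0,0,0],"fingers":0.4},{"offset":[9,36,0],"dr":[0,0,0],"fingers":0.4},{"offset":[9,36,0],"dr":[0,0,0],"fingers":0.4},{"offset":[9,36,0],"dr":[0,0,0],"fingers":0.4}])

```text
clock: 13.27
tcp_pos: [505.5, 107.9, 206.4]
eef_rot: [0.0, 0.0, 1.0, 0.0]
ft_force: [-0.2, 0.2, -0.7]
finger_gap: 49.0
finger_force: 62.3
```

Request:
play_rows(series=[{"offset":[9,36,0],"dr":[0,0,0],"fingers":0.4},{"offset":[9,36,0],"dr":[0,0,0],"fingers":0.4},{"offset":[9,36,0],"dr":[0,0,0],"fingers":0.4},{"offset":[9,36,0],"dr":[0,0,0],"fingers":0.4},{"offset":[9,36,0],"dr":[0,0,0],"fingers":0.4}])

```text
clock: 13.68
tcp_pos: [460.2, 287.9, 206.4]
eef_rot: [0.0, -0.0, 1.0, 0.0]
ft_force: [-0.1, -0.2, 0.3]
finger_gap: 48.7
finger_force: 62.3
```

Request:
play_rows(series=[{"offset":[9,36,0],"dr":[0,0,0],"fingers":0.4},{"offset":[9,36,0],"dr":[0,0,0],"fingers":0.4},{"offset":[4,22,0],"dr":[0,0,0],"fingers":0.4},{"offset":[0,0,0],"dr":[0,0,0],"fingers":0.4},{"offset":[0,0,0],"dr":[0,0,0],"fingers":0.4}])

```text
clock: 14.1
tcp_pos: [438.5, 380.9, 206.0]
eef_rot: [-0.0, -0.001, 1.0, -0.0]
ft_force: [0.2, -0.6, -0.7]
finger_gap: 48.4
finger_force: 62.3
```

Run:
```python
from h import *
c=T('wrist');im=optics.get_image('wrist');s=status.observe();print(s['tcp_pos'],s['joint_positions'])
for t in ['box','balance']: print([(np.round(d['xyz'],1).tolist(),round(d['p'],2)) for d in recognise(t,'wrist')])
cv2.imwrite('pics/w4r.png',im[...,::-1])
g=cv2.createCLAHE(6,(4,4)).apply(cv2.cvtColor(im,cv2.COLOR_RGB2GRAY))
draw(np.dstack([g]*3),c,[circ(439,383,58,56)],'w4.png',None,1.5)
```

```text
[438.8550873  379.99700012 206.01474183] [ 6.33547367e-01  4.51268540e-01  1.61321752e+00 -2.45149702e-04
  1.07751866e+00 -9.38269616e-01]
[([432.7, 382.3, 211.1], 0.96)]
[([382.0, 383.2, 45.6], 0.81)]
```

View pics/w4.png

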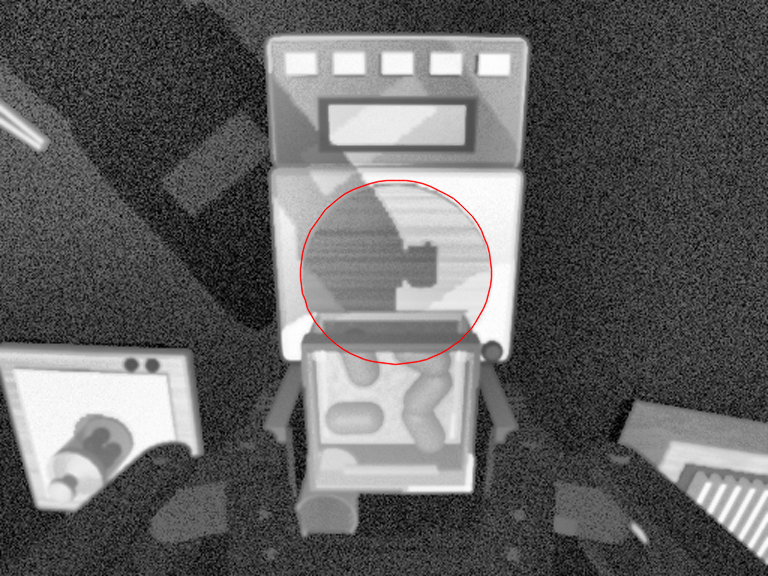

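Run:
```python
from h import *
c=T('wrist')
print(back(np.array([[309,345],[477,345],[473,488],[304,488]])/1.5-.2,211.5,c).round(1))
c2=(c[0],c[1],c[2]);print(back(np.array([[395,184],[491,272],[301,272]])/1.5-.2,58,c).round(1))
```

```text
[[414.3 356.9 211.5]
 [414.3 402.4 211.5]
 [461.9 404.  211.5]
 [462.  352.6 211.5]]
[[386.4 381.3  58. ]
 [437.  437.6  58. ]
 [436.9 326.3  58. ]]
```

The pan edge sits about 2 mm beyond the circle, giving a pan centre near (441,382). The box is centred at the TCP. I lower it.

Request:
play_rows(series=[{"offset":[-2,2,15],"dr":[0,0,0],"fingers":0.4},{"offset":[0,0,30],"dr":[0,0,0],"fingers":0.4},{"offset":[0,0,30],"dr":[0,0,0],"fingers":0.4},{"offset":[0,0,25],"dr":[0,0,0],"fingers":0.4},{"offset":[0,0,10],"dr":[0,0,0],"fingers":0.4}])

```text
clock: 14.67
tcp_pos: [440.3, 380.2, 93.0]
eef_rot: [-0.002, 0.0, 1.0, -0.001]
ft_force: [0.4, 0.1, -1.4]
finger_gap: 48.8
finger_force: 62.3
```

Request:
play_rows(series=[{"offset":[0,0,5],"dr":[0,0,0],"fingers":0.4},{"offset":[0,0,3],"dr":[0,0,0],"fingers":0.4},{"offset":[0,0,1],"dr":[0,0,0],"fingers":0.4},{"offset":[0,0,1],"dr":[0,0,0],"fingers":0.4},{"offset":[0,0,1],"dr":[0,0,0],"fingers":0.4}])

```text
clock: 15.08
tcp_pos: [441.6, 382.5, 86.2]
eef_rot: [0.001, -0.0, 1.0, 0.001]
ft_force: [-0.1, 0.2, -0.8]
finger_gap: 48.7
finger_force: 62.3
```

Request:
play_rows(series=[{"offset":[0,0,1],"dr":[0,0,0],"fingers":0.4},{"offset":[0,0,1],"dr":[0,0,0],"fingers":0.4},{"offset":[0,0,1],"dr":[0,0,0],"fingers":0.4},{"offset":[0,0,0],"dr":[0,0,0],"fingers":0.4},{"offset":[0,0,0],"dr":[0,0,0],"fingers":0.4}])

```text
clock: 15.5
tcp_pos: [441.1, 382.2, 82.1]
eef_rot: [-0.0, -0.0, 1.0, -0.0]
ft_force: [-0.5, -0.5, -1.1]
finger_gap: 49.1
finger_force: 62.3
```

Request:
play_rows(series=[{"offset":[0,0,0.5],"dr":[0,0,0],"fingers":0.4},{"offset":[0,0,0.5],"dr":[0,0,0],"fingers":0.4},{"offset":[0,0,0.2],"dr":[0,0,0],"fingers":0.4},{"offset":[0,0,0],"dr":[0,0,0],"fingers":0.4},{"offset":[0,0,0],"dr":[0,0,0],"fingers":0.4}])

```text
clock: 15.92
tcp_pos: [441.1, 382.3, 81.6]
eef_rot: [0.0, -0.001, 1.0, 0.0]
ft_force: [-2.9, -2.6, 9.5]
finger_gap: 48.9
finger_force: 63.5
```

Request:
play_rows(series=[{"offset":[0,0,0.4],"dr":[0,0,0],"fingers":0.4},{"offset":[0,0,0.3],"dr":[0,0,0],"fingers":0.4},{"offset":[0,0,0],"dr":[0,0,0],"fingers":0.4},{"offset":[0,0,0],"dr":[0,0,0],"fingers":0.4},{"offset":[0,0,0],"dr":[0,0,0],"fingers":0.4}])

```text
clock: 16.33
tcp_pos: [441.1, 382.3, 81.6]
eef_rot: [0.0, -0.0, 1.0, 0.0]
ft_force: [-5.4, -5.2, 17.9]
finger_gap: 48.8
finger_force: 64.5
```

Request:
play_rows(series=[{"offset":[0,0,-0.3],"dr":[0,0,0],"fingers":0.65},{"offset":[0,0,0],"dr":[0,0,0],"fingers":0.75},{"offset":[0,0,0],"dr":[0,0,0],"fingers":1},{"offset":[0,0,0],"dr":[0,0,0],"fingers":1},{"offset":[0,0,0],"dr":[0,0,0],"fingers":1}])

```text
clock: 16.75
tcp_pos: [441.1, 382.2, 80.3]
eef_rot: [-0.0, -0.0, 1.0, -0.0]
ft_force: [0.0, -0.1, 0.8]
finger_gap: 85.4
finger_force: 0.0
```

Request:
play_rows(series=[{"offset":[0,0,-5],"dr":[0,0,0],"fingers":1},{"offset":[0,0,-25],"dr":[0,0,0],"fingers":1},{"offset":[0,0,-40],"dr":[0,0,0],"fingers":1},{"offset":[0,0,-40],"dr":[0,0,0],"fingers":1},{"offset":[0,0,-40],"dr":[0,0,0],"fingers":1}])

```text
clock: 17.17
tcp_pos: [440.8, 382.0, 232.5]
eef_rot: [-0.0, -0.0, 1.0, -0.0]
ft_force: [0.8, 0.2, 0.7]
finger_gap: 85.7
finger_force: 0.0
```

Request:
play_rows(series=[{"offset":[0,0,-20],"dr":[0,0,0],"fingers":1},{"offset":[-21,-35,0],"dr":[0,0,0],"fingers":1},{"offset":[-21,-35,0],"dr":[0,0,0],"fingers":1},{"offset":[-21,-35,0],"dr":[0,0,0],"fingers":1},{"offset":[-21,-35,0],"dr":[0,0,0],"fingers":1}])

```text
clock: 17.58
tcp_pos: [525.7, 240.8, 251.1]
eef_rot: [0.0, -0.001, 1.0, 0.0]
ft_force: [0.2, 0.3, 0.7]
finger_gap: 85.3
finger_force: 0.0
```

Request:
play_rows(series=[{"offset":[-21,-35,0],"dr":[0,0,0],"fingers":1},{"offset":[-21,-35,0],"dr":[0,0,0],"fingers":1},{"offset":[-10,-12,0],"dr":[0,0,0],"fingers":1},{"offset":[0,0,0],"dr":[0,0,0],"fingers":1},{"offset":[0,0,0],"dr":[0,0,0],"fingers":1}])

```text
clock: 18.0
tcp_pos: [577.3, 160.1, 250.5]
eef_rot: [-0.0, 0.0, 1.0, 0.0]
ft_force: [0.2, 0.2, -0.2]
finger_gap: 85.3
finger_force: 0.0
```

Run:
```python
from h import *
c=T('wrist');im=optics.get_image('wrist');s=status.observe();print(s['tcp_pos'])
for t in ['bottle','light_plate']: print([(np.round(d['xyz'],1).tolist(),round(d['p'],2)) for d in recognise(t,'wrist')])
it=optics.get_image('top');print([(np.round(d['xyz'],1).tolist(),round(d['p'],2)) for d in recognise('box','top')])
cv2.imwrite('pics/w5r.png',im[...,::-1]);cv2.imwrite('pics/t5r.png',it[...,::-1])
draw(im,c,[sq(584,154,18,60,-1.5),circ(572,160,18,20),circ(572,160,64,20),circ(572,160,83,9)],'w5.png',None,1.5)
```

```text
[576.87102635 160.95536994 250.50029358]
[([575.5, 162.9, 60.7], 0.77)]
[([577.5, 150.0, 17.6], 0.8)]
[([445.2, 394.8, 84.9], 0.53)]
```

View pics/w5.png

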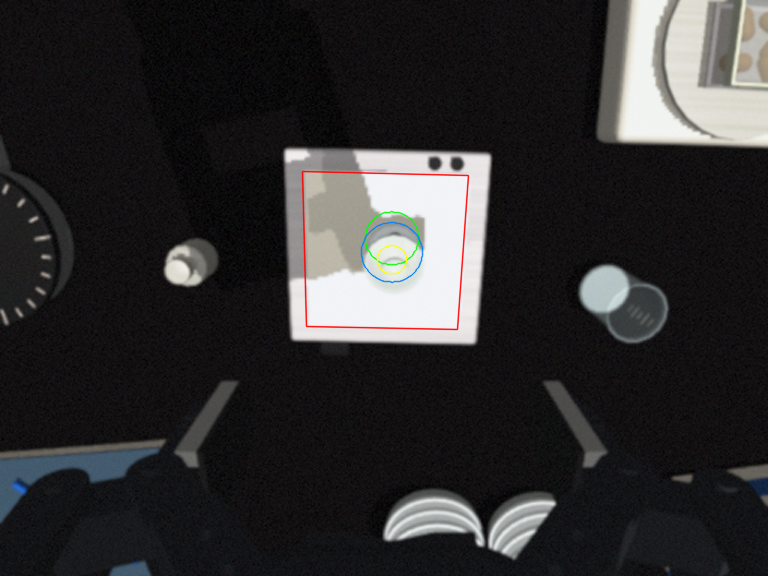

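The light plate fits about (583,154), and the bottle stands slightly lower in the image than my rings. One crop will refine it.

Run:
```python
from h import *
c=T('wrist');im=cv2.imread('pics/w5r.png')[...,::-1]
g=cv2.createCLAHE(5,(3,3)).apply(cv2.cvtColor(im,cv2.COLOR_RGB2GRAY)[100:230,190:330]);f=im.copy();f[100:230,190:330]=g[...,None]
draw(f,c,[circ(576,162,18,20),circ(576,162,64,20),circ(576,162,83,9)],'w6.png',(215,120,90,90),6)
```

```text
(no output)
```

View pics/w6.png

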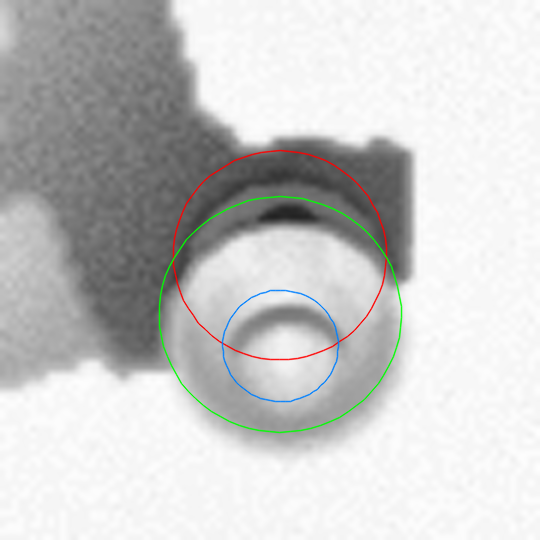

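The shoulder ring sits about 2 mm below and 0.6 mm right of the green circle, so the bottle is at (578,162.5).

Request:
play_rows(series=[{"offset":[-1,2,20],"dr":[0,0,0],"fingers":1},{"offset":[0,0,35],"dr":[0,0,0],"fingers":1},{"offset":[0,0,35],"dr":[0,0,0],"fingers":1},{"offset":[0,0,30],"dr":[0,0,0],"fingers":1},{"offset":[0,0,30],"dr":[0,0,0],"fingers":1}])

```text
clock: 18.67
tcp_pos: [577.7, 163.2, 99.1]
eef_rot: [-0.0, -0.001, 1.0, 0.0]
ft_force: [0.3, 0.4, -0.1]
finger_gap: 85.6
finger_force: 0.0
```

Request:
play_rows(series=[{"offset":[0,0,25],"dr":[0,0,0],"fingers":1},{"offset":[0,0,18],"dr":[0,0,0],"fingers":1},{"offset":[0,0,10],"dr":[0,0,0],"fingers":1},{"offset":[0,0,5],"dr":[0,0,0],"fingers":1},{"offset":[0,0,0],"dr":[0,0,0],"fingers":1}])

```text
clock: 19.08
tcp_pos: [578.0, 162.7, 42.2]
eef_rot: [-0.0, -0.001, 1.0, -0.0]
ft_force: [-0.6, -0.2, -0.8]
finger_gap: 85.5
finger_force: 0.0
```

Request:
play_rows(series=[{"offset":[0,0,0],"dr":[0,0,0],"fingers":0.3},{"offset":[0,0,0],"dr":[0,0,0],"fingers":0.3},{"offset":[0,0,0],"dr":[0,0,0],"fingers":0.3},{"offset":[0,0,0],"dr":[0,0,0],"fingers":0.3},{"offset":[0,0,0],"dr":[0,0,0],"fingers":0.3}])

```text
clock: 19.5
tcp_pos: [578.8, 162.4, 43.6]
eef_rot: [0.001, -0.0, 1.0, 0.0]
ft_force: [-2.2, -0.6, 6.7]
finger_gap: 39.2
finger_force: 59.9
```

Request:
play_rows(series=[{"offset":[0,0,-5],"dr":[0,0,0],"fingers":0.3},{"offset":[0,0,-15],"dr":[0,0,0],"fingers":0.3},{"offset":[0,0,-30],"dr":[0,0,0],"fingers":0.3},{"offset":[0,0,-35],"dr":[0,0,0],"fingers":0.3},{"offset":[0,0,-35],"dr":[0,0,0],"fingers":0.3}])

```text
clock: 19.92
tcp_pos: [577.8, 162.2, 163.9]
eef_rot: [-0.001, -0.0, 1.0, -0.0]
ft_force: [0.8, 0.4, -0.7]
finger_gap: 38.9
finger_force: 60.4
```

Request:
play_rows(series=[{"offset":[0,0,-20],"dr":[0,0,0],"fingers":0.3},{"offset":[0,-15,0],"dr":[0,0,0],"fingers":0.3},{"offset":[0,-30,0],"dr":[0,0,0],"fingers":0.3},{"offset":[0,-35,0],"dr":[0,0,0],"fingers":0.3},{"offset":[0,-35,0],"dr":[0,0,0],"fingers":0.3}])

```text
clock: 20.33
tcp_pos: [577.6, 45.9, 181.9]
eef_rot: [-0.0, -0.001, 1.0, -0.0]
ft_force: [0.3, -1.0, -0.3]
finger_gap: 38.6
finger_force: 60.5
```

Request:
play_rows(series=[{"offset":[0,-35,0],"dr":[0,0,0],"fingers":0.3},{"offset":[0,-35,0],"dr":[0,0,0],"fingers":0.3},{"offset":[0,-35,0],"dr":[0,0,0],"fingers":0.3},{"offset":[0,-35,0],"dr":[0,0,0],"fingers":0.3},{"offset":[1,-30,0],"dr":[0,0,0],"fingers":0.3}])

```text
clock: 20.75
tcp_pos: [576.7, -125.3, 181.8]
eef_rot: [-0.0, -0.0, 1.0, 0.0]
ft_force: [0.4, 0.3, -1.4]
finger_gap: 38.9
finger_force: 60.5
```

Request:
play_rows(series=[{"offset":[1,-20,0],"dr":[0,0,0],"fingers":0.3},{"offset":[1,-12,0],"dr":[0,0,0],"fingers":0.3},{"offset":[0,0,0],"dr":[0,0,0],"fingers":0.3},{"offset":[0,0,0],"dr":[0,0,0],"fingers":0.3},{"offset":[0,0,0],"dr":[0,0,0],"fingers":0.3}])

```text
clock: 21.17
tcp_pos: [575.4, -153.7, 182.2]
eef_rot: [-0.0, -0.001, 1.0, 0.0]
ft_force: [0.3, 0.7, -0.5]
finger_gap: 39.2
finger_force: 60.5
```

Run:
```python
from h import *
c=T('wrist');im=optics.get_image('wrist');s=status.observe();print(s['tcp_pos'])
print([(np.round(d['xyz'],1).tolist(),round(d['p'],2)) for d in recognise('bottle','wrist')])
cv2.imwrite('pics/w7r.png',im[...,::-1])
t=s['tcp_pos']
draw(im,c,[circ(575.5,-154.7,34,62),circ(t[0],t[1],t[2]+21.5,20)],'w7.png',None,1.5)
```

```text
[ 575.54954015 -153.5680002   182.33696787]
[([565.7, -155.7, 201.6], 0.56)]
```

View pics/w7.png

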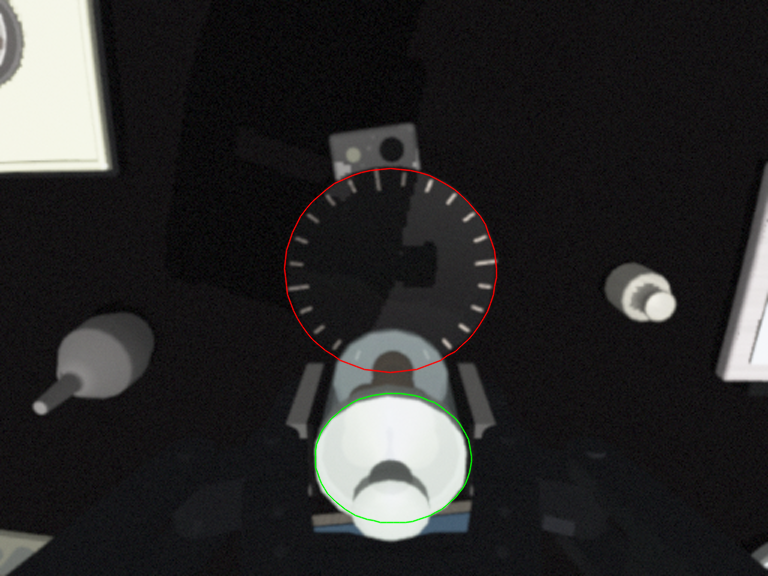

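The turntable ring and the bottle shoulder both match, so the bottle is centred over the disc. I lower it.

Request:
play_rows(series=[{"offset":[0,-1,15],"dr":[0,0,0],"fingers":0.3},{"offset":[0,0,30],"dr":[0,0,0],"fingers":0.3},{"offset":[0,0,30],"dr":[0,0,0],"fingers":0.3},{"offset":[0,0,25],"dr":[0,0,0],"fingers":0.3},{"offset":[0,0,10],"dr":[0,0,0],"fingers":0.3}])

```text
clock: 21.68
tcp_pos: [574.1, -154.2, 69.3]
eef_rot: [-0.002, -0.001, 1.0, 0.001]
ft_force: [-0.1, -0.8, -0.9]
finger_gap: 38.9
finger_force: 60.5
```

Request:
play_rows(series=[{"offset":[0,0,5],"dr":[0,0,0],"fingers":0.3},{"offset":[0,0,2],"dr":[0,0,0],"fingers":0.3},{"offset":[0,0,1],"dr":[0,0,0],"fingers":0.3},{"offset":[0,0,1],"dr":[0,0,0],"fingers":0.3},{"offset":[0,0,1],"dr":[0,0,0],"fingers":0.3}])

```text
clock: 22.1
tcp_pos: [576.2, -155.8, 63.7]
eef_rot: [0.001, -0.0, 1.0, -0.0]
ft_force: [1.2, -0.5, -1.5]
finger_gap: 38.8
finger_force: 60.5
```

Request:
play_rows(series=[{"offset":[0,0,1],"dr":[0,0,0],"fingers":0.3},{"offset":[0,0,0.7],"dr":[0,0,0],"fingers":0.3},{"offset":[0,0,0.5],"dr":[0,0,0],"fingers":0.3},{"offset":[0,0,0],"dr":[0,0,0],"fingers":0.3},{"offset":[0,0,0],"dr":[0,0,0],"fingers":0.3}])

```text
clock: 22.52
tcp_pos: [575.6, -155.7, 60.3]
eef_rot: [-0.0, -0.0, 1.0, -0.0]
ft_force: [0.2, 0.3, -0.7]
finger_gap: 38.6
finger_force: 60.5
```

Request:
play_rows(series=[{"offset":[0,0,0.5],"dr":[0,0,0],"fingers":0.3},{"offset":[0,0,0.5],"dr":[0,0,0],"fingers":0.3},{"offset":[0,0,0.3],"dr":[0,0,0],"fingers":0.3},{"offset":[0,0,0],"dr":[0,0,0],"fingers":0.3},{"offset":[0,0,0],"dr":[0,0,0],"fingers":0.3}])

```text
clock: 22.93
tcp_pos: [575.7, -155.7, 59.6]
eef_rot: [0.0, -0.0, 1.0, -0.0]
ft_force: [-3.7, 1.4, 6.2]
finger_gap: 38.3
finger_force: 60.8
```

Request:
play_rows(series=[{"offset":[0,0,0],"dr":[0,0,0],"fingers":0.5},{"offset":[0,0,0],"dr":[0,0,0],"fingers":0.6},{"offset":[0,0,0],"dr":[0,0,0],"fingers":1},{"offset":[0,0,0],"dr":[0,0,0],"fingers":1},{"offset":[0,0,0],"dr":[0,0,0],"fingers":1}])

```text
clock: 23.35
tcp_pos: [575.6, -155.7, 58.9]
eef_rot: [-0.0, -0.0, 1.0, 0.0]
ft_force: [-0.4, -0.6, 1.2]
finger_gap: 83.9
finger_force: 0.0
```

Request:
play_rows(series=[{"offset":[0,0,0],"dr":[0,0,0],"fingers":1},{"offset":[0,0,-5],"dr":[0,0,0],"fingers":1},{"offset":[0,0,-25],"dr":[0,0,0],"fingers":1},{"offset":[0,0,-40],"dr":[0,0,0],"fingers":1},{"offset":[0,0,-40],"dr":[0,0,0],"fingers":1}])

```text
clock: 23.77
tcp_pos: [574.9, -155.4, 169.9]
eef_rot: [-0.001, -0.0, 1.0, 0.0]
ft_force: [1.6, -0.3, 0.4]
finger_gap: 85.5
finger_force: 0.0
```

Request:
play_rows(series=[{"offset":[0,0,-40],"dr":[0,0,0],"fingers":1},{"offset":[0,0,-40],"dr":[0,0,0],"fingers":1},{"offset":[20,-34,0],"dr":[0,0,0],"fingers":1},{"offset":[20,-34,0],"dr":[0,0,0],"fingers":1},{"offset":[20,-34,0],"dr":[0,0,0],"fingers":1}])

```text
clock: 24.18
tcp_pos: [515.0, -258.5, 250.2]
eef_rot: [0.001, -0.001, 1.0, -0.0]
ft_force: [0.8, -1.0, -0.1]
finger_gap: 85.6
finger_force: 0.0
```

Request:
play_rows(series=[{"offset":[20,-34,0],"dr":[0,0,0],"fingers":1},{"offset":[20,-34,0],"dr":[0,0,0],"fingers":1},{"offset":[20,-34,0],"dr":[0,0,0],"fingers":1},{"offset":[19,-36,0],"dr":[0,0,0],"fingers":1},{"offset":[0,0,0],"dr":[0,0,0],"fingers":1}])

```text
clock: 24.6
tcp_pos: [433.6, -400.8, 249.4]
eef_rot: [-0.0, 0.002, 1.0, -0.001]
ft_force: [0.2, 0.0, 0.7]
finger_gap: 85.3
finger_force: 0.0
```

Run:
```python
from h import *
c=T('wrist');im=optics.get_image('wrist');s=status.observe();print(s['tcp_pos'])
print([(np.round(d['xyz'],1).tolist(),round(d['p'],2)) for d in recognise('dish','wrist')])
it=optics.get_image('top')
for t in ['dish','bottle','box']:print([(np.round(d['xyz'],1).tolist(),round(d['p'],2)) for d in recognise(t,'top')])
cv2.imwrite('pics/w8r.png',im[...,::-1]);cv2.imwrite('pics/t8r.png',it[...,::-1])
draw(im,c,[circ(437,-396,28,30)],'w8.png',None,1.5)
```

```text
[ 434.96351608 -398.44009862  249.23131853]
[([435.0, -398.9, 29.3], 0.69)]
[([437.6, -389.1, 28.7], 0.92)]
[([573.8, -153.3, 79.1], 0.64)]
[([440.3, 377.3, 88.9], 0.75)]
```

View pics/w8.png

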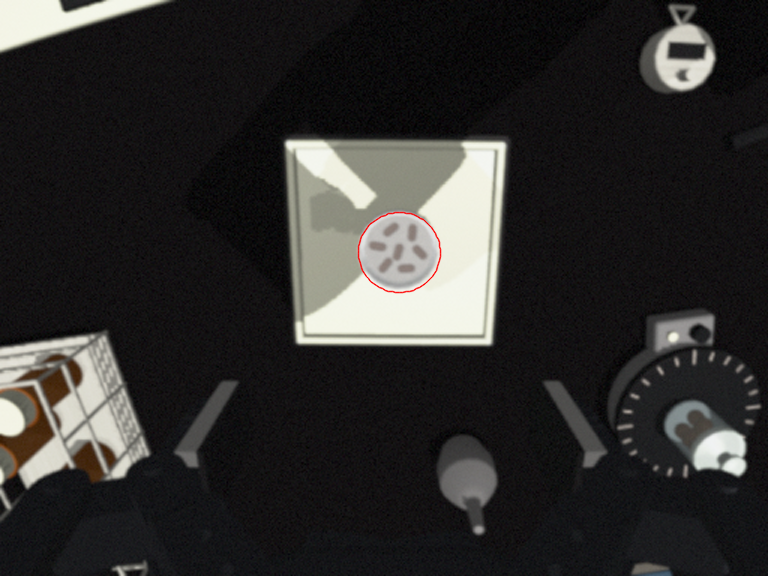

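The dish stands at (437,-396), and the red circle fits it. The bottle stands in the middle of the turntable. I pick up the dish.

Request:
play_rows(series=[{"offset":[0,0,25],"dr":[0,0,0],"fingers":1},{"offset":[0,0,38],"dr":[0,0,0],"fingers":1},{"offset":[0,0,38],"dr":[0,0,0],"fingers":1},{"offset":[0,0,38],"dr":[0,0,0],"fingers":1},{"offset":[0,0,30],"dr":[0,0,0],"fingers":1}])

```text
clock: 25.32
tcp_pos: [436.9, -394.2, 77.6]
eef_rot: [-0.001, -0.001, 1.0, 0.001]
ft_force: [0.8, -0.8, 0.7]
finger_gap: 85.5
finger_force: 0.0
```

Request:
play_rows(series=[{"offset":[0,0,25],"dr":[0,0,0],"fingers":1},{"offset":[0,0,14],"dr":[0,0,0],"fingers":1},{"offset":[0,0,7],"dr":[0,0,0],"fingers":1},{"offset":[0,0,3],"dr":[0,0,0],"fingers":1},{"offset":[0,0,0],"dr":[0,0,0],"fingers":1}])

```text
clock: 25.73
tcp_pos: [437.3, -395.5, 31.2]
eef_rot: [0.0, -0.001, 1.0, -0.0]
ft_force: [-0.1, 0.1, -0.4]
finger_gap: 85.5
finger_force: 0.0
```

Request:
play_rows(series=[{"offset":[0,0,0],"dr":[0,0,0],"fingers":0.5},{"offset":[0,0,0],"dr":[0,0,0],"fingers":0.5},{"offset":[0,0,0],"dr":[0,0,0],"fingers":0.5},{"offset":[0,0,0],"dr":[0,0,0],"fingers":0.5},{"offset":[0,0,0],"dr":[0,0,0],"fingers":0.5}])

```text
clock: 26.15
tcp_pos: [437.4, -396.2, 32.9]
eef_rot: [0.001, -0.0, 1.0, -0.001]
ft_force: [-2.7, 3.8, 11.1]
finger_gap: 57.3
finger_force: 61.5
```

Request:
play_rows(series=[{"offset":[0,0,-5],"dr":[0,0,0],"fingers":0.5},{"offset":[0,0,-15],"dr":[0,0,0],"fingers":0.5},{"offset":[0,0,-30],"dr":[0,0,0],"fingers":0.5},{"offset":[0,0,-35],"dr":[0,0,0],"fingers":0.5},{"offset":[0,0,-35],"dr":[0,0,0],"fingers":0.5}])

```text
clock: 26.57
tcp_pos: [436.5, -395.6, 152.8]
eef_rot: [-0.0, -0.0, 1.0, 0.0]
ft_force: [-0.1, -0.8, -0.6]
finger_gap: 57.1
finger_force: 64.0
```

Request:
play_rows(series=[{"offset":[0,0,-35],"dr":[0,0,0],"fingers":0.5},{"offset":[0,0,-20],"dr":[0,0,0],"fingers":0.5},{"offset":[-5,18,0],"dr":[0,0,0],"fingers":0.5},{"offset":[-10,36,0],"dr":[0,0,0],"fingers":0.5},{"offset":[-10,36,0],"dr":[0,0,0],"fingers":0.5}])

```text
clock: 26.98
tcp_pos: [461.6, -305.3, 207.0]
eef_rot: [0.001, 0.001, 1.0, -0.001]
ft_force: [1.6, 0.0, -0.9]
finger_gap: 56.9
finger_force: 64.1
```

Request:
play_rows(series=[{"offset":[-10,36,0],"dr":[0,0,0],"fingers":0.5},{"offset":[-10,36,0],"dr":[0,0,0],"fingers":0.5},{"offset":[-10,36,0],"dr":[0,0,0],"fingers":0.5},{"offset":[-10,36,0],"dr":[0,0,0],"fingers":0.5},{"offset":[-10,36,0],"dr":[0,0,0],"fingers":0.5}])

```text
clock: 27.4
tcp_pos: [511.7, -124.0, 206.8]
eef_rot: [0.001, -0.0, 1.0, -0.0]
ft_force: [0.4, -0.5, -0.0]
finger_gap: 56.8
finger_force: 64.1
```

Request:
play_rows(series=[{"offset":[-10,36,0],"dr":[0,0,0],"fingers":0.5},{"offset":[-10,36,0],"dr":[0,0,0],"fingers":0.5},{"offset":[-10,36,0],"dr":[0,0,0],"fingers":0.5},{"offset":[-10,36,0],"dr":[0,0,0],"fingers":0.5},{"offset":[-10,36,0],"dr":[0,0,0],"fingers":0.5}])

```text
clock: 27.82
tcp_pos: [561.6, 56.2, 206.8]
eef_rot: [0.001, -0.0, 1.0, -0.0]
ft_force: [0.9, 0.2, -0.4]
finger_gap: 57.2
finger_force: 64.1
```

Request:
play_rows(series=[{"offset":[-10,36,0],"dr":[0,0,0],"fingers":0.5},{"offset":[-10,36,0],"dr":[0,0,0],"fingers":0.5},{"offset":[-1,20,0],"dr":[0,0,0],"fingers":0.5},{"offset":[0,8,0],"dr":[0,0,0],"fingers":0.5},{"offset":[0,0,0],"dr":[0,0,0],"fingers":0.5}])

```text
clock: 28.23
tcp_pos: [582.0, 155.7, 206.3]
eef_rot: [0.0, -0.001, 1.0, 0.0]
ft_force: [-0.4, -0.7, 0.4]
finger_gap: 56.8
finger_force: 64.1
```

Run:
```python
from h import *
c=T('wrist');im=optics.get_image('wrist');s=status.observe();print(s['tcp_pos'])
cv2.imwrite('pics/w9r.png',im[...,::-1]);t=s['tcp_pos']
draw(im,c,[sq(583,154,18,75,-1.5),circ(t[0],t[1],t[2]-4,30),sq(583,154,18,60,-1.5)],'w9.png',None,1.5)
```

```text
[582.08364367 154.34264227 206.27815036]
```

View pics/w9.png

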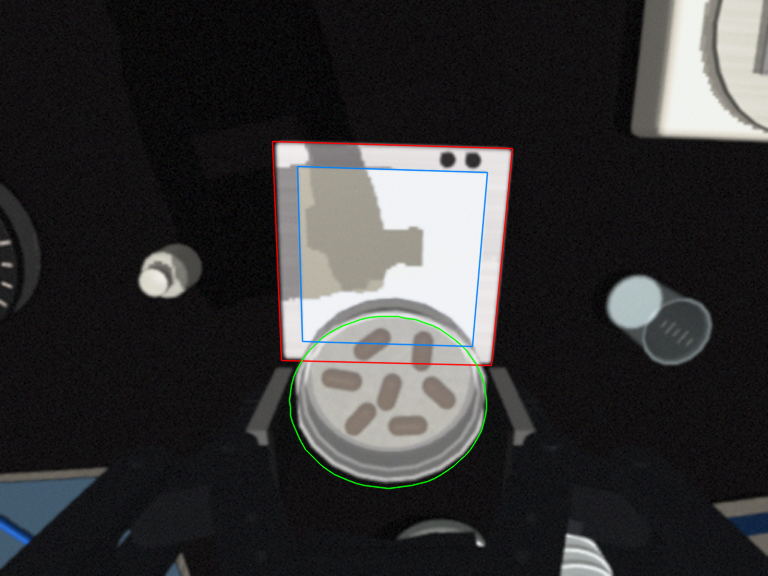

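The plate outline at (583,154) fits, and the dish is near-centred on the TCP. I lower it.

Request:
play_rows(series=[{"offset":[0,0,20],"dr":[0,0,0],"fingers":0.5},{"offset":[0,0,35],"dr":[0,0,0],"fingers":0.5},{"offset":[0,0,35],"dr":[0,0,0],"fingers":0.5},{"offset":[0,0,35],"dr":[0,0,0],"fingers":0.5},{"offset":[0,0,25],"dr":[0,0,0],"fingers":0.5}])

```text
clock: 28.7
tcp_pos: [581.3, 152.3, 53.6]
eef_rot: [-0.001, 0.0, 1.0, -0.0]
ft_force: [-0.2, -0.4, -0.5]
finger_gap: 56.9
finger_force: 64.1
```

Request:
play_rows(series=[{"offset":[0,0,8],"dr":[0,0,0],"fingers":0.5},{"offset":[0,0,4],"dr":[0,0,0],"fingers":0.5},{"offset":[0,0,1],"dr":[0,0,0],"fingers":0.5},{"offset":[0,0,1],"dr":[0,0,0],"fingers":0.5},{"offset":[0,0,1],"dr":[0,0,0],"fingers":0.5}])

```text
clock: 29.12
tcp_pos: [583.3, 154.3, 42.7]
eef_rot: [0.001, -0.0, 1.0, 0.0]
ft_force: [0.6, -0.1, -0.5]
finger_gap: 56.9
finger_force: 64.1
```

Request:
play_rows(series=[{"offset":[0,0,1],"dr":[0,0,0],"fingers":0.5},{"offset":[0,0,0.7],"dr":[0,0,0],"fingers":0.5},{"offset":[0,0,0.5],"dr":[0,0,0],"fingers":0.5},{"offset":[0,0,0],"dr":[0,0,0],"fingers":0.5},{"offset":[0,0,0],"dr":[0,0,0],"fingers":0.5}])

```text
clock: 29.53
tcp_pos: [582.4, 154.4, 39.0]
eef_rot: [0.0, -0.0, 1.0, 0.0]
ft_force: [-0.8, 0.1, 1.9]
finger_gap: 57.3
finger_force: 64.2
```

Request:
play_rows(series=[{"offset":[0,0,0.4],"dr":[0,0,0],"fingers":0.5},{"offset":[0,0,0.2],"dr":[0,0,0],"fingers":0.5},{"offset":[0,0,0],"dr":[0,0,0],"fingers":0.5},{"offset":[0,0,0],"dr":[0,0,0],"fingers":0.75},{"offset":[0,0,0],"dr":[0,0,0],"fingers":0.85}])

```text
clock: 29.95
tcp_pos: [582.3, 154.4, 38.2]
eef_rot: [0.0, -0.0, 1.0, 0.0]
ft_force: [-0.4, 0.2, -0.2]
finger_gap: 72.1
finger_force: 0.0
```

Request:
play_rows(series=[{"offset":[0,0,0],"dr":[0,0,0],"fingers":1},{"offset":[0,0,0],"dr":[0,0,0],"fingers":1},{"offset":[0,0,0],"dr":[0,0,0],"fingers":1},{"offset":[0,0,0],"dr":[0,0,0],"fingers":1},{"offset":[0,0,-4],"dr":[0,0,0],"fingers":1}])

```text
clock: 30.37
tcp_pos: [581.9, 154.3, 41.7]
eef_rot: [-0.001, -0.0, 1.0, -0.0]
ft_force: [-1.4, -0.1, -0.6]
finger_gap: 85.5
finger_force: 0.0
```

Request:
play_rows(series=[{"offset":[0,0,-15],"dr":[0,0,0],"fingers":1},{"offset":[0,0,-40],"dr":[0,0,0],"fingers":1},{"offset":[0,0,-40],"dr":[0,0,0],"fingers":1},{"offset":[0,0,-40],"dr":[0,0,0],"fingers":1},{"offset":[0,0,-40],"dr":[0,0,0],"fingers":1}])

```text
clock: 30.78
tcp_pos: [581.9, 154.3, 219.5]
eef_rot: [0.0, -0.0, 1.0, 0.0]
ft_force: [1.2, 0.1, -0.7]
finger_gap: 85.4
finger_force: 0.0
```

Request:
play_rows(series=[{"offset":[0,0,-30],"dr":[0,0,0],"fingers":1},{"offset":[40,0,0],"dr":[0,0,0],"fingers":1},{"offset":[40,0,0],"dr":[0,0,0],"fingers":1},{"offset":[40,0,0],"dr":[0,0,0],"fingers":1},{"offset":[40,0,0],"dr":[0,0,0],"fingers":1}])

```text
clock: 31.2
tcp_pos: [420.3, 154.0, 247.3]
eef_rot: [0.0, -0.0, 1.0, 0.0]
ft_force: [-1.1, 1.2, 0.8]
finger_gap: 85.3
finger_force: 0.0
```

Request:
play_rows(series=[{"offset":[0,0,0],"dr":[0,0,0],"fingers":1},{"offset":[0,0,0],"dr":[0,0,0],"fingers":1},{"offset":[0,0,0],"dr":[0,0,0],"fingers":1},{"offset":[0,0,0],"dr":[0,0,0],"fingers":1},{"offset":[0,0,0],"dr":[0,0,0],"fingers":1}])

```text
clock: 31.62
tcp_pos: [423.2, 154.2, 247.2]
eef_rot: [0.0, -0.0, 1.0, 0.0]
ft_force: [0.2, 0.0, 0.1]
finger_gap: 85.1
finger_force: 0.0
```

Run:
```python
from h import *
c=T('top');im=optics.get_image('top');cv2.imwrite('pics/t10r.png',im[...,::-1])
for t in ['dish','bottle','box']:print(t,[(np.round(d['xyz'],1).tolist(),round(d['p'],2)) for d in recognise(t,'top')])
draw(im,c,[sq(583.5,154,18,75,-1.5),circ(583,154,34,30),circ(441,383,58,56),sq(441,383,86,25,0),circ(575.5,-154.7,34,62),circ(575.5,-155,80,20)],'t10.png',(80,150,275,110),2.9)
```

```text
dish [([582.5, 155.0, 36.0], 0.65)]
bottle [([570.9, -153.9, 81.5], 0.83)]
box [([439.9, 401.2, 86.6], 0.52)]
```

View pics/t10.png

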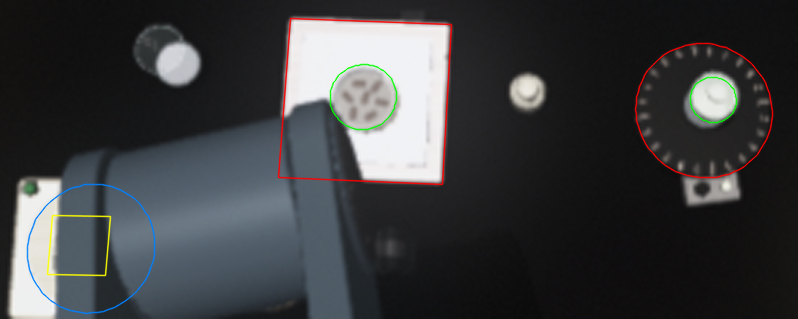

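The dish sits in the middle of the plate and the bottle in the middle of the disc. The arm hides the box here, so I check it in the earlier unobstructed frame.

Run:
```python
from h import *
c=T('top');im=cv2.imread('pics/t8r.png')[...,::-1]
draw(im,c,[circ(441,383,58,56),sq(441,382,86,25,0)],'t11.png',(75,195,85,90),6)
```

```text
(no output)
```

View pics/t11.png

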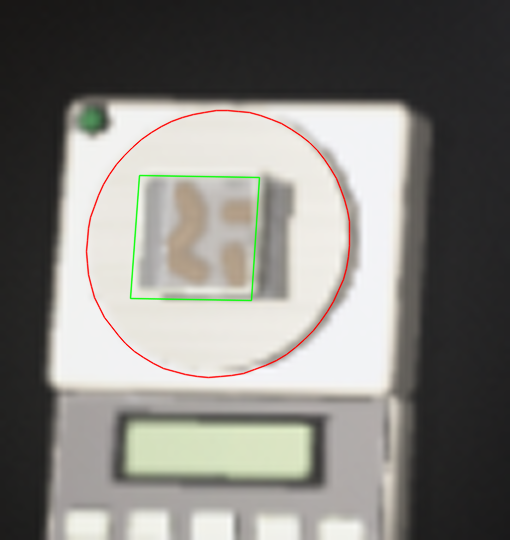

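The pan circle fits, and the box is within about 3 mm of its middle. I hand the job in.

```bash
python3 -c "
from cell import order
print(order.job_done())"
```

```text
the job is handed in; nothing more can be done
None
```

The job is handed in after about 32 s of the 136 s allowed: the dish stands on the light plate, the bottle on the turntable and the box on the balance pan, each within about 3 mm of the middle by my camera checks, though the box was last visible a few seconds before hand-in.

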